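# Top up the sprung cassette chute

### The arm

A 7-joint arm with a two-finger parallel gripper is mounted at the origin on a cart in front of the work surface, level with it; the furniture and walls round the work are solid. World frame = base frame: x ahead of the robot, y to its left, z up, the work surface at z = 0. Lengths are in m, angles in rad, forces in N, time in s.
With the tool pointing down it reaches from about 0.4 to 0.875 m from the base axis. Payload 19.3 kg.
Tool frame: the origin (TCP) lies where the fingers leave the gripper's body, on its centre line; the fingertips stand bot.tip_reach ahead of it and the grasp point (between the pads) lies 54 mm ahead of it (bot.tip_reach is the distance from the TCP to the fingertips, in m); z points along the fingers, y is the line along which they close (so a half turn about z gives the same grasp; the last joint's range is limited). The gripper opens to 85 mm and grips with 20 to 120 N. Pads are 22 mm wide; open, the fingers measure 114 mm over their backs; the gripper's body (76 mm by 85 mm) begins 54 mm behind the grasp point. The pads swing forward as they close: fully open they stand 13 mm farther back than shut.
Start: joints at [-1.24, 0.521, -0.036, 1.599, 0.021, 1.021, -0.113], TCP at [0.244, 0.575, 0.304] pointing down, gripper open.
Joint ranges: [-2.91, 2.91], [-0.3, 2.13], [-1.5, 1.42], [0.17, 2.43], [-1.26, 4.41], [0.16, 1.93], [-2.52, 2.52]. Speed limits (rad/s): [1.89, 1.89, 2.39, 2.39, 3.01, 3.01, 3.01].

### API

Orientations are given as [roll, pitch, yaw] about the fixed x, y, z axes, in that order (R = Rz(yaw) Ry(pitch) Rx(roll)).
In Python, from workcell import bot gives the robot as it stands. The module is installed in compiled form; this text tells all that it offers.
- The arm moves only by the shell command python3 -m jog 'ROWS' [FORCE]. ROWS is JSON, a list that holds one entry, the list of rows, each a list of 7 numbers: the shift along the tool's x, y, z in mm, then the turn, a rotation vector about the tool's x, y, z in rad, then the opening, from 0 (shut) to 1 (fully open). In form: [[[tx, ty, tz, wx, wy, wz, fingers], ...]]. A call has 1 to 5 rows; each row shifts and turns the commanded pose from where the row before left it, along the tool's axes as they then stand; what a row does not reach is not made up. A row lasts 1/10 s, in which the tool goes at most 50 mm and 8.59 degrees, less where a joint would pass 70% of its speed; a pose out of reach is approached as far as the arm can. A call is refused whole if a number of a shift passes 50 or a number of a turn 0.15, either way. A call with a gripper value outside its range is refused whole. The fingers move at their own pace and stop on an object; FORCE is the grip in N (left out, the last holds). Time passes only in rows, so rows that do not move let the fingers close. It gives the time, the measured TCP pose, the force, the opening and the grip force at its end, in the units of the state.
- bot.observe(): the state, without advancing time (a new reading comes with each control period).
- bot.grab_frame(name): name is "scene" or "side" or "wrist"; returns a dict with "img" (384x512x3 uint8, red, green, blue), "intrinsics" (3x3 intrinsics, pixels), "k1" (the pictures are not rectified: a ray, as slopes to the right and down, at radius r is drawn at 1 + k1 r^2 times it, then the intrinsics apply), "R" (3x3) and "t" (3): a world point X has camera coordinates R X + t; the wrist camera has in their place "tool_from_camera" (4x4, takes a point from camera to tool coordinates, whose origin is the TCP and whose axes are the flange's). Camera axes: x right, y down, z forward; pixel columns grow to the right and rows downward; lengths in m; the calibration is good to about 2 mm. A picture is of the moment at which its call begins: read the wrist's pose just before it. There is no depth.
- bot.job_done(): hands the job in; it is judged then, once.
Trained networks look in a picture, given as the dict that the camera call returned (one of the last four; its "shot" number tells which), for a name from the list of things; names that differ only in an ending like _2 or _b are one class to them, and where a whole thing is asked for, a point or a joint stands for the part that bears it (a point fixed in the world has none). Each returns a list of dicts, best first, with "conf" (0 to 1); they miss things now and then, are a little off and sometimes report something else, mostly with a low value. They report only what shows in the picture. A call takes as long as a camera call.
- bot.trace(query, picture): "region" (384x512 bool, what is visible of it).
- bot.spot_point(query, picture): "xyz" ([x, y, z] in m, in world coordinates, good to about 4 mm: a listed point, or the origin of a listed thing).
The state is a dict: "clock": time; "qpos": joint angles; "qd": joint speeds; "joint_efforts": joint torques, N m; "position": TCP position; "tool_rot": TCP orientation; "force": force on the tool from outside, world axes, zero at the start; "moment": the same for the moment, N m; "grip_width": finger opening in m; "finger_force": force on a finger pad.
Only numpy, scipy, OpenCV 4.12 (cv2) and the standard library are available. Lean on these libraries where they do the work, as an engineer would, in place of code of your own. Each camera call takes 0.05 s, during which the arm holds its last target. There are 200 camera calls.

### The job

Put the loose tissue cassette into the feed chute. Pull the sprung follower back by its black knob, without forcing it against the end of its slot, and park the knob in the side notch; then stand the cassette in the chute behind the one already there, take the knob out of the notch and guide the follower forward, never letting it fly, until both cassettes stand clamped against the front stop. Leave the cup, timer and bottle where they are.

Things in the scene. Friction and masses are not known exactly. Their poses are not given: they have to be found in the camera images.
- chute: Fixed metal chute, 62 x 155 mm, open above. Origin on the bench under its base; z up, y along the track to the front stop; the follower is pulled to -y; the notch opens to -x. Floor at z = 10 mm; walls 30.5 mm apart inside, flaring from z = 22 to the top at 28.5, 44 mm over the outside. Front stop: inner face y = 55, top z = 44 mm. Two cassettes at the stop have middles at y = 49 and 37 mm.
- gate_zone (a point): Point of the chute (x = 0, y = -44, z = 33.5 mm) where roughly the gate lies: a 40 mm wide steel plate, z = 28.5 to 33.5 mm, clamped on the walls up to 22 mm either way along y, differently each time (not measured). Its slot for the 8 mm stem, 11 mm wide along x = 0, is open to the front and ends in a back wall; the last 11 mm before this open sideways to -x as the notch.
- follower (a joint): Follower travel in m, growing as it is pulled to chute -y: 0 as found, pressing on one cassette; 0.012 pressing on two. The stem meets the back of the slot somewhere from 0.039 to 0.083 and, parked, rests on the notch's front edge 0.003 before that. In the notch's length it can be moved sideways; before it, the plate blocks it. A spring pulls it forward, 4 N at 0 to 6.5 N at 0.083.
- follower_face (a point): Top edge, middle, of the follower plate's front face (z = 43.5 mm), at chute y = 43 mm when its joint reads 0. The plate is 8 mm thick and 28.5 mm wide.
- knob (a joint): Sideways travel of the knob on the follower in m: 0 = middle of the track, growing to chute -x; 0.010 = at the bottom of the side notch; over 0.0075 counts as parked. Light friction, no spring.
- knob_grip (a point): Middle of the black knob, a rounded square block 16 x 16 mm, 28 mm high (z = 52 to 80 mm), sides along the chute's x and y, on an 8 mm round stem 33 mm behind the follower's front face (17 mm of clear space between knob and follower plate). The stem must not be pressed on the gate plate with over 25 N.
- cassette_new: The loose cassette to load: a white plastic block with a dark slotted grid on both broad faces, standing on the bench. 28 mm wide (x), 12 mm thick (y), 40 mm high (z), about 20 g; origin at the middle of its underside. It goes in standing, its thickness along the track; either broad face may look forward.
- cassette_in: The same kind of cassette, already standing in the chute at the front stop; same axes and origin.
- specimen_cup: Bystander: small white specimen cup with a wide screw cap, 48 mm across, 50 mm high; origin under its middle.
- timer: Bystander: flat white bench timer, 58 x 72 x 18 mm; origin under its middle.
- reagent_bottle: Bystander: white bottle with a screw cap, 48 mm across, 105 mm high; origin under its middle.

How it is judged:
On the way, in this order (a step that is already met when the one before it is completed fails the run):
1. the follower is pulled back and its knob rests in the side notch by itself (value of joint follower above 0.032 m and value of joint knob above 0.0075 m and contact force between the fingers and knob below 0.3 N), for 0.2 s.
2. with the follower still parked, the new cassette stands free on the floor of the chute (value of joint follower above 0.032 m and value of joint knob above 0.0075 m and x of cassette_new in the frame of chute between -0.003 and 0.003 m and z of cassette_new in the frame of chute between 0.0075 and 0.0125 m and angle between cassette_new's own z axis and vertical below 0.08 rad and y of cassette_new in the frame of chute between -0.015 and 0.045 m and contact force between the fingers and cassette_new below 0.3 N), for 0.2 s.
At the end, for the whole second after the job is handed in: Both cassettes stand upright (0.08 rad) and square (0.12 rad) on the chute floor, old one at the front stop, new one against it (each within 2.5 mm along, 3 mm across the track); the follower clamps them (joint 0.012 within 0.0025), knob out of the notch (below 0.006), all at rest (value of joint follower between 0.0095 and 0.0145 m and value of joint knob below 0.006 m and x of cassette_new in the frame of chute between -0.003 and 0.003 m and z of cassette_new in the frame of chute between 0.0075 and 0.0125 m and angle between each of cassette_new, cassette_in's own z axis and vertical below 0.08 rad and y of cassette_new in the frame of chute between 0.0345 and 0.0395 m and angle between the y axis of cassette_new and the y axis of chute, either way round below 0.12 rad and x of cassette_in in the frame of chute between -0.003 and 0.003 m and z of cassette_in in the frame of chute between 0.0075 and 0.0125 m and y of cassette_in in the frame of chute between 0.0465 and 0.0515 m and linear speed of cassette_new below 0.02 m/s); the robot touches nothing.
It fails at once if the follower flies forward on its spring (faster than 0.8 m/s) (velocity of joint follower below -0.8 m/s).
It fails at once if the knob's stem is forced against the gate plate (over 25 N) (contact force between knob_c0 and anything else above 25 N).
It fails at once if the capped specimen cup is pushed away (over 20 mm) (distance of specimen_cup from where it was at the start of the episode above 0.02 m).
It fails at once if the timer is pushed away (over 20 mm) (distance of timer from where it was at the start of the episode above 0.02 m).
It fails at once if the reagent bottle is pushed away (over 20 mm) (distance of reagent_bottle from where it was at the start of the episode above 0.02 m).
It also fails if it takes over 58 s, if anything falls off the work surface, if the arm or the gripper's body presses on something with over 40 N, if the wrist force passes 120 N, or if a joint passes its speed limit or range.

## Working session

There is one attempt and no reset: what is moved stays moved. The work goes in short steps, Python scripts to look and compute and a shell command to move; the robot and the scene stay as the last step left them, time stands still between calls to the robot, and variables do not carry over. Pictures are saved under pics/ and viewed, at most 12 in all, crops included, and the job is handed in when it is done.

```bash
mkdir -p pics
cat > h.py <<'E'
import numpy as np, cv2
from workcell import bot
from scipy.spatial.transform import Rotation as Ro
def save(p,n,crop=None,s=1):
    im=p["img"][:,:,::-1]
    if crop: im=im[crop[1]:crop[3],crop[0]:crop[2]]
    cv2.imwrite("pics/"+n,cv2.resize(im,None,fx=s,fy=s,interpolation=cv2.INTER_CUBIC))
E
python3 - <<'E'
from h import *
o=bot.observe();print({k:np.round(v,3).tolist() for k,v in o.items()},bot.tip_reach)
ims=[]
for n in("scene","side"):
    p=bot.grab_frame(n);ims.append(p["img"])
    for q in("chute","gate_zone","follower_face","knob_grip","cassette_new","cassette_in","specimen_cup","timer","reagent_bottle"):
        r=bot.spot_point(q,p)
        print(n,q,[(np.round(d["xyz"],3).tolist(),round(d["conf"],2)) for d in r[:2]])
im=np.vstack(ims)[:,:,::-1];cv2.imwrite("pics/a.png",cv2.resize(im,None,fx=.78,fy=.78,interpolation=cv2.INTER_AREA))
E
```

```text
{'clock': 0.0, 'qpos': [-1.24, 0.522, -0.036, 1.6, 0.021, 1.021, -0.113], 'qd': [-0.001, -0.002, -0.001, 0.001, 0.001, -0.0, -0.001], 'joint_efforts': [0.003, -92.713, 1.981, -36.992, 0.018, 0.008, -0.0], 'position': [0.244, 0.575, 0.303], 'tool_rot': [-3.14, 0.0, 2.741], 'force': [-0.791, -0.599, -0.704], 'moment': [0.019, 0.014, -0.009], 'finger_force': 0.0, 'grip_width': 0.086} 0.0726
scene chute [([0.474, -0.057, 0.003], 0.45)]
scene gate_zone []
scene follower_face []
scene knob_grip []
scene cassette_new []
scene cassette_in []
scene specimen_cup []
scene timer [([0.337, -0.424, -0.003], 0.72), ([0.36, 0.164, 0.002], 0.36)]
scene reagent_bottle [([0.36, 0.163, -0.003], 0.87)]
side chute [([0.475, -0.063, 0.004], 0.62)]
side gate_zone [([0.463, -0.1, 0.031], 0.69)]
side follower_face [([0.484, -0.014, 0.043], 0.77)]
side knob_grip [([0.472, -0.044, 0.066], 0.39)]
side cassette_new [([0.373, -0.228, 0.002], 0.59), ([0.482, -0.018, 0.044], 0.43)]
side cassette_in []
side specimen_cup [([0.369, -0.12, -0.001], 0.92)]
side timer [([0.339, -0.421, -0.003], 0.87)]
side reagent_bottle [([0.36, 0.162, -0.0], 0.69), ([0.484, -0.018, 0.041], 0.16)]
```

View pics/a.png

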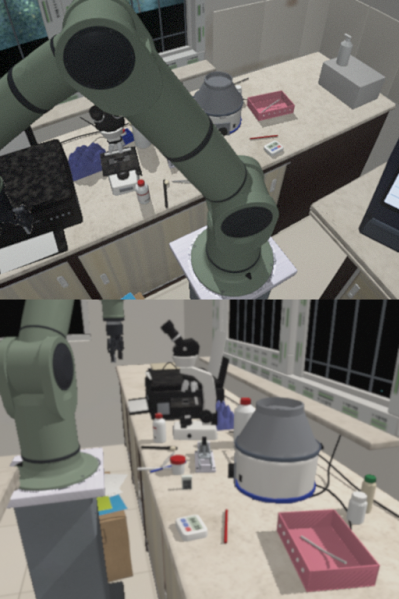

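The side view shows the chute near (263,198) in full-size pixels, with the loose cassette near (238,235). The tall microscope and the centrifuge stand close by, so I'll locate them before moving.

Run:
```python
from h import *
def proj(p,X):
    c=p["R"]@np.array(X)+p["t"];s=c[:2]/c[2];s=s*(1+p["k1"]*(s@s));K=p["intrinsics"];return (K[:2,:2]@s+K[:2,2])
ims=[]
for n in("scene","side"):
    p=bot.grab_frame(n);im=p["img"].copy()
    for x in np.arange(.2,.81,.1):
        for y in np.arange(-.4,.61,.1):
            for z,c in((0,(255,0,0)),(.3,(0,255,255))):
                u=proj(p,(x,y,z)).astype(int)
                cv2.circle(im,tuple(int(v) for v in u),1,c,-1)
                if z==0 and abs(x*10%2)<.1 : cv2.putText(im,"%d%+d"%(round(x*10),round(y*10)),tuple(int(v) for v in u),0,.25,c)
    ims.append(im)
a=ims[0][100:300,0:330];b=ims[1][0:300,120:450]
b=ims[1][20:280,120:450]
im=np.vstack([a,b])[:,:,::-1];print(im.shape)
cv2.imwrite("pics/b.png",cv2.resize(im,None,fx=1.3,fy=1.3,interpolation=cv2.INTER_CUBIC))
```

```text
(460, 330, 3)
```

View pics/b.png

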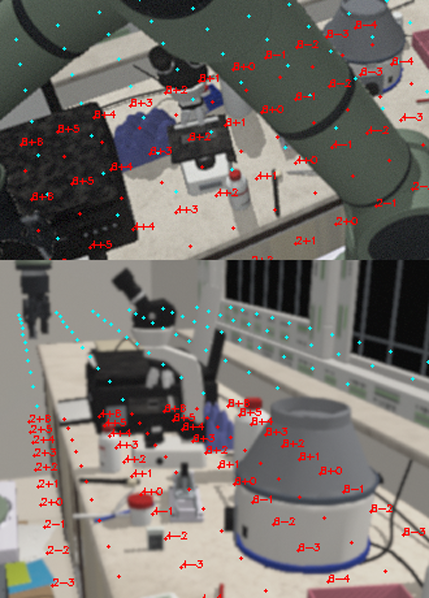

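```bash
python3 -m jog '[[[-20,-8,-35,0,0,0.03,1],[-40,-8,-35,0,0,0.07,1],[-42,-8,-35,0,0,0.07,1],[-42,-8,-35,0,0,0.07,1],[-42,-8,-20,0,0,0.07,1]]]'; python3 -m jog '[[[-40,-8,0,0,0,0.07,1],[-39,-8,0,0,0,0.07,1],[-39,-8,0,0,0,0.07,1],[-38,-8,0,0,0,0.07,1],[-38,-8,0,0,0,0.07,1]]]';  python3 -m jog '[[[-37,-8,0,0,0,0.07,1],[-36,-8,0,0,0,0.07,1],[-36,-8,0,0,0,0.07,1],[-35,-8,0,0,0,0.07,1],[-35,-8,0,0,0,0.07,1]]]'
python3 - <<'E'
from h import *
print(bot.grab_frame("wrist")["tool_from_camera"].round(3))
E
```

```text
clock: 1.6
position: [0.3776, 0.4545, 0.4572]
tool_rot: [3.139, -0.001, 2.428]
force: [0.7, 0.4, -0.0]
grip_width: 0.0853
finger_force: 0.0
clock: 2.1
position: [0.4749, 0.2825, 0.4548]
tool_rot: [3.141, 0.0, 2.078]
force: [1.0, 0.1, -0.0]
grip_width: 0.0856
finger_force: 0.0
clock: 2.6
position: [0.5019, 0.1022, 0.4548]
tool_rot: [3.141, -0.0, 1.728]
force: [0.4, -0.3, 0.2]
grip_width: 0.0852
finger_force: 0.0
[[-0.001 -0.958 -0.286  0.073]
 [ 1.    -0.001 -0.     0.   ]
 [-0.    -0.286  0.958 -0.071]
 [ 0.     0.     0.     1.   ]]
```

```bash
python3 -m jog '[[[-32,-14,10,0,0,0.07,1],[-32,-14,10,0,0,0.07,1],[-32,-14,10,0,0,0.07,1],[-32,-14,10,0,0,0.07,1],[-32,-14,10,0,0,0.07,1]]]'; python3 -m jog '[[[0,0,0,0,0,0,0.8],[0,0,0,0,0,0,0.8]]]'
cat >> h.py <<'E'
def pose(o):
    T=np.eye(4);T[:3,:3]=Ro.from_euler('xyz',o["tool_rot"]).as_matrix();T[:3,3]=o["position"];return T
def wrist():
    o=bot.observe();p=bot.grab_frame("wrist");p["W"]=pose(o)@p["tool_from_camera"];return o,p
def ray(p,u,v):
    K=p["intrinsics"];d=np.array([(u-K[0,2])/K[0,0],(v-K[1,2])/K[1,1]]);s=d.copy()
    for _ in range(20): s=d/(1+p["k1"]*(s@s))
    return p["W"][:3,:3]@np.r_[s,1]
def atz(p,u,v,z):
    d=ray(p,u,v);c=p["W"][:3,3];return c+d*(z-c[2])/d[2]
def proj(p,X):
    c=np.linalg.inv(p["W"])@np.r_[X,1];s=c[:2]/c[2];s=s*(1+p["k1"]*(s@s));K=p["intrinsics"];return K[:2,:2]@s+K[:2,2]
E
python3 - <<'E'
from h import *
o,p=wrist();print(o["position"],o["tool_rot"])
for q in("chute","gate_zone","follower_face","knob_grip","cassette_new","cassette_in","specimen_cup"):
    r=bot.spot_point(q,p);print(q,[(np.round(d["xyz"],4).tolist(),round(d["conf"],2)) for d in r[:2]])
    if q=="cassette_new":
        t=bot.trace(q,p)
        for d in t[:2]:
            m=d["region"];c,_=cv2.findContours(m.astype(np.uint8),0,2)[-2:];print(d["conf"],[cv2.minAreaRect(k) for k in c])
save(p,"c.png",s=1.5)
E
```

```text
clock: 3.15
position: [0.4348, -0.0579, 0.4045]
tool_rot: [3.141, -0.0, 1.378]
force: [1.2, 0.2, 1.2]
grip_width: 0.0854
finger_force: 0.0
clock: 3.35
position: [0.4354, -0.057, 0.405]
tool_rot: [3.141, -0.0, 1.38]
force: [0.7, -0.2, 0.1]
grip_width: 0.0682
finger_force: 0.0
[ 0.43536854 -0.05696711  0.40503292] [ 3.14120890e+00 -4.93730404e-04  1.38041397e+00]
chute [([0.4717, -0.0569, -0.0002], 0.55)]
gate_zone [([0.4626, -0.1039, 0.0327], 0.9)]
follower_face [([0.4811, -0.018, 0.0459], 0.77)]
knob_grip [([0.4761, -0.0516, 0.0677], 0.53)]
cassette_new [([0.481, -0.017, 0.0413], 0.7), ([0.3707, -0.2334, -0.0032], 0.54)]
0.75 [((241.0, 252.5), (15.0, 14.0), 90.0)]
cassette_in [([0.483, -0.0132, 0.0107], 0.5)]
specimen_cup [([0.3655, -0.12, -0.0011], 0.6), ([0.4617, -0.1012, 0.0357], 0.6)]
```

View pics/c.png

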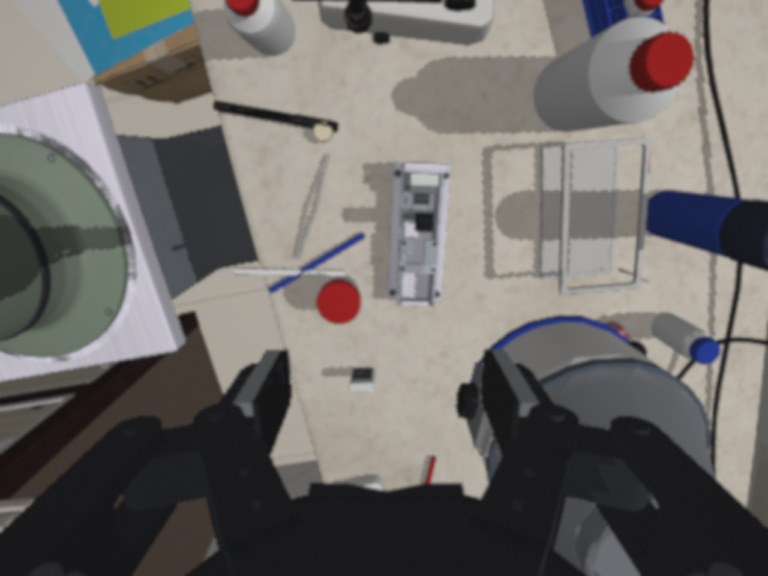

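The wrist view shows the chute upright around (278,155), the cup at (226,200) and the loose cassette at (241,250), all in full-size pixels. I'm moving closer over the chute to measure it better.

```bash
python3 -m jog '[[[7,9,39,0,0,0.012,0.5],[7,9,39,0,0,0.012,0.5],[7,9,39,0,0,0.012,0.5],[7,9,39,0,0,0.012,0.5],[0,0,0,0,0,0,0.5]]]'
python3 - <<'E'
from h import *
bot.grab_frame("wrist")
o,p=wrist();print(o["position"],o["tool_rot"])
for q in("chute","gate_zone","follower_face","knob_grip","cassette_in"):
    r=bot.spot_point(q,p);print(q,[(np.round(d["xyz"],4).tolist(),round(d["conf"],2)) for d in r[:2]])
np.savez("d.npz",img=p["img"],W=p["W"],K=p["intrinsics"],k1=p["k1"])
save(p,"d.png",(170,40,400,384),s=1.7)
E
```

```text
clock: 4.3
position: [0.4756, -0.0362, 0.245]
tool_rot: [-3.135, 0.003, 1.334]
force: [-0.2, -0.4, 0.3]
grip_width: 0.043
finger_force: 0.0
[ 0.47586409 -0.03692957  0.24760921] [-3.13787182e+00  2.10532675e-03  1.33305587e+00]
chute [([0.4716, -0.056, 0.0003], 0.61)]
gate_zone [([0.4626, -0.1031, 0.0346], 0.81)]
follower_face [([0.4782, -0.0199, 0.0449], 0.78)]
knob_grip []
cassette_in [([0.4829, -0.0146, 0.0093], 0.6)]
```

View pics/d.png

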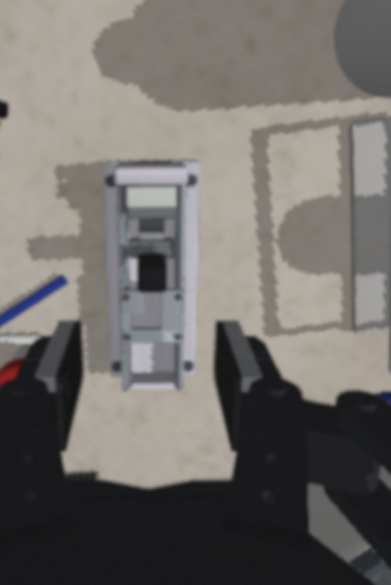

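The crop shows the chute from above: base screws at (109,180), (193,180), (117,366) and (188,366), the black knob top centred at (152,272), and the gate plate from about y=293 to 340.

```bash
cat > m.py <<'E'
from h import *
d=np.load("d.npz");p=dict(W=d["W"],intrinsics=d["K"],k1=float(d["k1"]))
f=lambda u,v,z:atz(p,170+u/1.7,40+v/1.7,z)[:2]
for z in(.004,.008):
    a=[f(*s,z) for s in((109,180),(193,180),(117,366),(188,366))]
    A=(a[0]+a[1])/2;B=(a[2]+a[3])/2;v=A-B
    print("screws z",z,np.round(A,4),np.round(B,4),"w",np.linalg.norm(a[0]-a[1]),np.linalg.norm(a[2]-a[3]),"len",np.linalg.norm(v),"az",np.degrees(np.arctan2(v[1],v[0])),"cross az",[np.degrees(np.arctan2(*(b-c)[::-1])) for b,c in((a[1],a[0]),(a[3],a[2]))],"mid",(A+B)/2)
print("knob",f(152,272,.080), "size",np.linalg.norm(f(138,272,.08)-f(166,272,.08)))
print("stop",f(117,184,.044),f(186,184,.044),"rear",f(125,388,.0285),f(182,388,.0285))
print("gate front L/R",f(122,293,.0335),f(182,293,.0335),"back",f(122,340,.0335),f(182,340,.0335))
E
python3 m.py
```

```text
screws z 0.004 [ 0.484  -0.0081] [ 0.4529 -0.1415] w 0.05506481796127882 0.05246302905133303 len 0.13700158529298717 az 76.89709957682358 cross az [np.float64(-13.642956448220833), np.float64(-13.573866508977448)] mid [ 0.46845921 -0.07477946]
screws z 0.008 [ 0.4841 -0.0075] [ 0.4534 -0.1393] w 0.05436535957186265 0.05179661976927665 len 0.13526132877813063 az 76.89709957682358 cross az [np.float64(-13.642956448220819), np.float64(-13.573866508977412)] mid [ 0.46877537 -0.07339357]
knob [ 0.47543411 -0.04488749] size 0.01471181291550157
stop [ 4.65691059e-01 -3.15934754e-04] [ 0.50414508 -0.00964775] rear [ 0.43354275 -0.14008404] [ 0.47191984 -0.14934669]
gate front L/R [ 0.45008429 -0.06953638] [ 0.48719981 -0.07851628] back [ 0.44173872 -0.10155986] [ 0.48006848 -0.11082057]
```

Run:
```python
from h import *
d=np.load("d.npz");save({"img":d["img"]},"e.png",(225,130,295,275),s=4)
```

```text
(no output)
```

View pics/e.png

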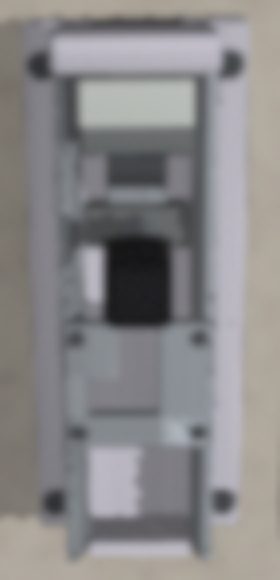

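The zoom shows the gate slot (x 118–162) ending in its back wall at y≈413, with the notch open to the left from y≈377 to 413.

Run:
```python
from h import *
d=np.load("d.npz");p=dict(W=d["W"],intrinsics=d["K"],k1=float(d["k1"]))
f=lambda u,v,z:atz(p,225+u/4,130+v/4,z)[:2]
a=np.radians(76.6);y=np.array([np.cos(a),np.sin(a)]);x=np.array([y[1],-y[0]])
k=f(138,280,.08)
for n,q in dict(knob=k,knobnear=f(138,322,.08),knobfar=f(138,240,.08),back=f(140,413,.0335),backlow=f(140,413,.0285),notchfront=f(100,377,.0335),slotL=f(118,395,.0335),slotR=f(162,395,.0335),stop=f(138,75,.044),casstopback=f(138,128,.05),foltopfront=f(138,155,.0435),platefront=f(140,325,.0335),plateback=f(140,445,.0335)).items():
    e=q-k;print(n,q.round(4),"along %.1f across %.1f"%(e@y*1e3,e@x*1e3))
o=bot.observe();T=pose(o);print(T[:3,:3].round(3),o["position"].round(4))
g=np.array([*k,.068-.0]);print("tool shift mm (grasp pt->knob)",((T[:3,:3].T@(g-T[:3,3]))*1e3-[0,0,54]).round(1))
```

```text
knob [ 0.4755 -0.0449] along 0.0 across 0.0
knobnear [ 0.4732 -0.0546] along -10.0 across -0.0
knobfar [ 0.4777 -0.0358] along 9.3 across 0.0
back [ 0.4635 -0.0983] along -54.7 across 0.7
backlow [ 0.463  -0.1006] along -57.1 across 0.7
notchfront [ 0.4553 -0.0852] along -43.8 across -10.3
slotL [ 0.4589 -0.0916] along -49.2 across -5.4
slotR [ 0.4706 -0.0944] along -49.3 across 6.7
stop [ 0.4852 -0.0056] along 40.5 across 0.3
casstopback [ 0.4823 -0.0172] along 28.6 across 0.2
foltopfront [ 0.4805 -0.0251] along 20.5 across 0.2
platefront [ 0.4696 -0.0729] along -28.6 across 0.7
plateback [ 0.4612 -0.1078] along -64.5 across 0.7
[[ 0.236  0.972  0.002]
 [ 0.972 -0.236  0.001]
 [ 0.001  0.002 -1.   ]] [ 0.4768 -0.0369  0.2503]
tool shift mm (grasp pt->knob) [ -8.3   0.3 128.3]
```

```bash
python3 -m jog '[[[-4,0,35,0,0,0,0.5],[-4,0,35,0,0,0,0.5],[-3,0,35,0,0,0,0.5],[0,0,23,0,0,0,0.5],[0,0,0,0,0,0,0.5]]]'; python3 -m jog '[[[0,0,0,0,0,0,0.2],[0,0,0,0,0,0,0.1],[0,0,0,0,0,0,0],[0,0,0,0,0,0,0],[0,0,0,0,0,0,0]]]' 25
python3 -m jog '[[[0,0,0,0,0,0,0],[0,0,0,0,0,0,0],[0,0,0,0,0,0,0]]]'
```

```text
clock: 5.15
position: [0.4731, -0.0477, 0.1195]
tool_rot: [-3.139, 0.001, 1.333]
force: [0.9, 0.1, 0.4]
grip_width: 0.0427
finger_force: 0.0
clock: 5.65
position: [0.4745, -0.0476, 0.1223]
tool_rot: [3.139, -0.001, 1.333]
force: [-1.9, -0.7, 9.7]
grip_width: 0.0152
finger_force: 29.5
clock: 5.95
position: [0.4745, -0.0475, 0.1223]
tool_rot: [3.139, -0.001, 1.333]
force: [-1.6, -1.0, 10.0]
grip_width: 0.0155
finger_force: 29.5
```

```bash
python3 -m jog '[[[-6,0,0,0,0,0,0],[-10,0,0,0,0,0,0],[-10,0,0,0,0,0,0],[-8,0,0,0,0,0,0],[-5,0,0,0,0,0,0]]]'; python3 -m jog '[[[-2,0,0,0,0,0,0],[0,0,0,0,0,0,0]]]';python3 -m jog '[[[-1,0,0,0,0,0,0],[0,0,0,0,0,0,0]]]'
```

```text
clock: 6.45
position: [0.4656, -0.0853, 0.1222]
tool_rot: [3.139, -0.001, 1.333]
force: [0.9, 4.6, 6.8]
grip_width: 0.0158
finger_force: 29.1
clock: 6.65
position: [0.4652, -0.087, 0.1222]
tool_rot: [3.139, -0.001, 1.333]
force: [0.7, 4.8, 7.4]
grip_width: 0.0156
finger_force: 29.1
clock: 6.85
position: [0.465, -0.0877, 0.1222]
tool_rot: [3.139, -0.001, 1.334]
force: [2.0, 4.7, 7.0]
grip_width: 0.0158
finger_force: 29.1
```

```bash
for i in 1 2 3; do python3 -m jog '[[[-1,0,0,0,0,0,0],[0,0,0,0,0,0,0]]]' | grep -E "pos|force:"; done
```

```text
position: [0.4648, -0.0886, 0.1222]
force: [0.5, 4.8, 7.1]
finger_force: 29.1
position: [0.4646, -0.0896, 0.1222]
force: [1.0, 4.6, 7.1]
finger_force: 29.1
position: [0.4644, -0.0906, 0.1222]
force: [0.6, 4.6, 6.4]
finger_force: 29.1
```

```bash
python3 -m jog '[[[-1,0,0,0,0,0,0],[0,0,0,0,0,0,0]]]' | grep -E "pos|force:"
```

```text
position: [0.4641, -0.0916, 0.1222]
force: [1.5, 4.8, 7.2]
finger_force: 29.1
```

```bash
python3 -m jog '[[[-1,0,0,0,0,0,0],[0,0,0,0,0,0,0]]]' | grep -E "pos|^force:"
 python3 -m jog '[[[0,-2,0,0,0,0,0],[0,0,0,0,0,0,0]]]' | grep -E "pos|^force:"; python3 -m jog '[[[0,-1,0,0,0,0,0],[0,0,0,0,0,0,0]]]' | grep -E "pos|^force:"
```

```text
position: [0.4638, -0.0925, 0.1222]
force: [0.1, 3.6, 7.4]
position: [0.4617, -0.092, 0.1222]
force: [0.3, 5.2, 7.2]
position: [0.4609, -0.0918, 0.1222]
force: [1.6, 6.0, 6.8]
```

```bash
python3 -m jog '[[[0,-1,0,0,0,0,0],[0,0,0,0,0,0,0]]]' | grep -E "pos|^force:"; python3 -m jog '[[[0,-1,0,0,0,0,0],[0,0,0,0,0,0,0]]]' | grep -E "pos|^force:"
```

```text
position: [0.4599, -0.0916, 0.1222]
force: [1.2, 3.2, 8.1]
position: [0.4589, -0.0913, 0.1222]
force: [0.2, 5.7, 7.0]
```

```bash
for i in 1 2; do python3 -m jog '[[[0,-2,0,0,0,0,0],[0,0,0,0,0,0,0]]]' | grep -E "pos|^force:"; done;  python3 -m jog '[[[0,-0.7,0,0,0,0,0],[0,0,0,0,0,0,0]]]' | grep -E "pos|^force:"
```

```text
position: [0.4569, -0.0908, 0.1222]
force: [0.9, 3.8, 7.7]
position: [0.455, -0.0903, 0.1222]
force: [0.7, 5.1, 7.7]
position: [0.4544, -0.0902, 0.1222]
force: [1.0, 5.0, 6.6]
```

```bash
for i in 1 2 3; do python3 -m jog '[[[0.8,0,0,0,0,0,0],[0,0,0,0,0,0,0]]]' | grep -E "pos|^force:"; done
```

```text
position: [0.4546, -0.0894, 0.1222]
force: [1.2, 6.2, 7.5]
position: [0.4548, -0.0886, 0.1222]
force: [1.1, 6.3, 6.6]
position: [0.455, -0.0878, 0.1222]
force: [2.1, 5.0, 7.3]
```

```bash
for i in 1 2 3; do python3 -m jog '[[[0.8,0,0,0,0,0,0],[0,0,0,0,0,0,0]]]' | grep -E "pos|^force:"; done
```

```text
position: [0.4551, -0.0874, 0.1222]
force: [-0.4, 1.6, 7.7]
position: [0.4551, -0.0871, 0.1222]
force: [-0.7, -0.8, 8.9]
position: [0.4552, -0.0869, 0.1223]
force: [-2.1, -4.5, 9.1]
```

```bash
python3 -m jog '[[[-0.8,0,0,0,0,0,0],[0,0,0,0,0,0,0.1],[0,0,0,0,0,0,0.2],[0,0,0,0,0,0,0.3],[0,0,0,0,0,0,0.45]]]'; python3 -m jog '[[[0,0,0,0,0,0,0.5],[0,0,0,0,0,0,0.5],[0,0,0,0,0,0,0.5]]]'; python3 -m jog '[[[0,0,-20,0,0,0,0.5],[0,0,-40,0,0,0,0.5],[0,0,-40,0,0,0,0.5],[20,0,-20,0,0,0,0.5],[0,0,0,0,0,0,0.5]]]'
python3 - <<'E'
from h import *
o,p=wrist();o,p=wrist()
np.savez("f.npz",img=p["img"],W=p["W"],K=p["intrinsics"],k1=p["k1"])
print(o["position"].round(4))
for q in("knob_grip","follower_face","cassette_new"):
    r=bot.spot_point(q,p);print(q,[(np.round(d["xyz"],4).tolist(),round(d["conf"],2)) for d in r[:2]])
save(p,"f.png",(190,80,330,384),s=1.9)
E
```

```text
clock: 10.95
position: [0.4545, -0.087, 0.1212]
tool_rot: [3.141, -0.0, 1.333]
force: [0.0, -0.8, -1.0]
grip_width: 0.0377
finger_force: 0.0
clock: 11.25
position: [0.4543, -0.0871, 0.1208]
tool_rot: [-3.142, 0.0, 1.333]
force: [0.2, -0.6, 0.4]
grip_width: 0.0426
finger_force: 0.0
clock: 11.75
position: [0.4604, -0.0659, 0.2431]
tool_rot: [3.138, -0.002, 1.335]
force: [0.0, -1.2, -0.4]
grip_width: 0.0425
finger_force: 0.0
[ 0.4596 -0.0667  0.2417]
knob_grip [([0.4549, -0.0917, 0.0661], 0.62)]
follower_face [([0.47, -0.0597, 0.0452], 0.96)]
cassette_new [([0.3713, -0.2312, -0.0018], 0.61)]
```

View pics/f.png

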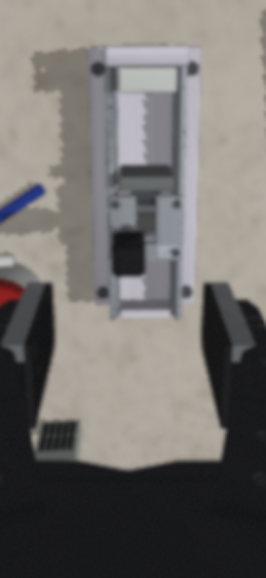

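The picture shows the knob in the notch, at (128,252) in the crop, with the follower back and a clear gap ahead of it. The loose cassette is at (58,440). I'll move over to look at it.

```bash
python3 -m jog '[[[-35,-12,0,0,0,0,0.7],[-40,-13,0,0,0,0,0.7],[-40,-13,0,0,0,0,0.7],[-36,-13,20,0,0,0,0.7],[0,0,0,0,0,0,0.7]]]'
python3 - <<'E'
from h import *
o,p=wrist();o,p=wrist()
np.savez("g.npz",img=p["img"],W=p["W"],K=p["intrinsics"],k1=p["k1"])
print(o["position"].round(4),o["tool_rot"])
r=bot.spot_point("cassette_new",p);print([(np.round(d["xyz"],4).tolist(),round(d["conf"],2)) for d in r[:2]])
print(proj(p,r[0]["xyz"]) if r else 0)
u,v=proj(p,r[0]["xyz"]).astype(int) if r else (256,192)
c=(max(0,u-60),max(0,v-60),u+60,v+60);print(c)
save(p,"g.png",c,s=4.5)
E
```

```text
clock: 12.5
position: [0.37, -0.206, 0.2191]
tool_rot: [-3.138, 0.001, 1.325]
force: [1.0, 0.7, 0.3]
grip_width: 0.0596
finger_force: 0.0
[ 0.3717 -0.2043  0.2197] [-3.13869798e+00  5.26701838e-04  1.32712994e+00]
[([0.3744, -0.2329, -0.0008], 0.57)]
[266.3585052  201.43009399]
(np.int64(206), np.int64(141), np.int64(326), np.int64(261))
```

View pics/g.png

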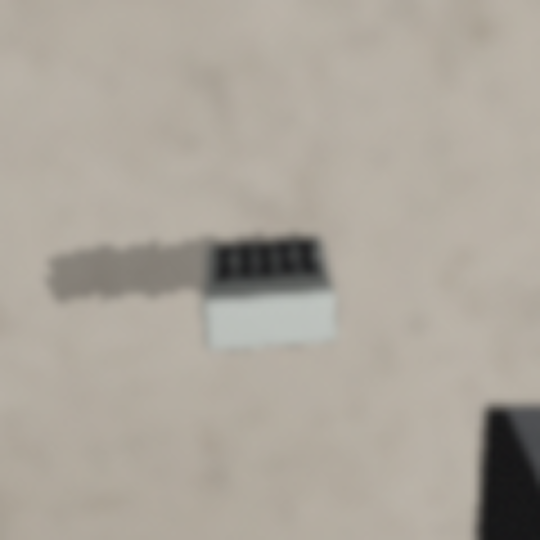

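The cassette's white top face has corners at about (206,295), (334,289), (337,341) and (210,348) in this crop.

Run:
```python
from h import *
d=np.load("g.npz");p=dict(W=d["W"],intrinsics=d["K"],k1=float(d["k1"]))
c=np.array([atz(p,206+u/4.5,141+v/4.5,.04)[:2] for u,v in((206,295),(334,289),(337,341),(210,348))])
m=c.mean(0);e=(c[1]-c[0]+c[2]-c[3])/2;f=(c[0]-c[3]+c[1]-c[2])/2
print(m,np.linalg.norm(e),np.linalg.norm(f),np.degrees([np.arctan2(e[1],e[0]),np.arctan2(f[1],f[0])]))
o=bot.observe();T=pose(o);R=T[:3,:3];ty=R[:,1];print("tool y az",np.degrees(np.arctan2(ty[1],ty[0])),"x az",np.degrees(np.arctan2(R[1,0],R[0,0])),o["position"])
print("shift",R.T@(np.r_[m,.026+bot.tip_reach]-T[:3,3])*1e3)
```

```text
[ 0.37412143 -0.2290731 ] 0.026959981654274528 0.01188627776181481 [-10.84779336  80.10395161]
tool y az -13.692077869038503 x az 76.30792552794843 [ 0.37375691 -0.20238103  0.22041171]
shift [-25.84075536   6.80773168 121.80559534]
```

```bash
python3 -m jog '[[[-12,3,30,0,0,-0.05,0.7],[-14,4,35,0,0,0,0.7],[0,0,35,0,0,0,0.7],[0,0,25,0,0,0,0.7],[0,0,0,0,0,0,0.7]]]'
python3 -m jog '[[[0,0,0,0,0,0,0.7]]]'
python3 - <<'E'
from h import *
o,p=wrist();o,p=wrist();print(o["position"].round(4))
save(p,"i.png",(100,120,420,384),s=2)
E
```

```text
clock: 13.15
position: [0.3748, -0.228, 0.0936]
tool_rot: [-3.138, -0.001, 1.384]
force: [0.9, -0.2, 1.2]
grip_width: 0.0597
finger_force: 0.0
clock: 13.25
position: [0.3756, -0.2288, 0.0962]
tool_rot: [-3.141, -0.0, 1.384]
force: [0.2, 0.2, -0.2]
grip_width: 0.0598
finger_force: 0.0
[ 0.3759 -0.229   0.0968]
```

View pics/i.png

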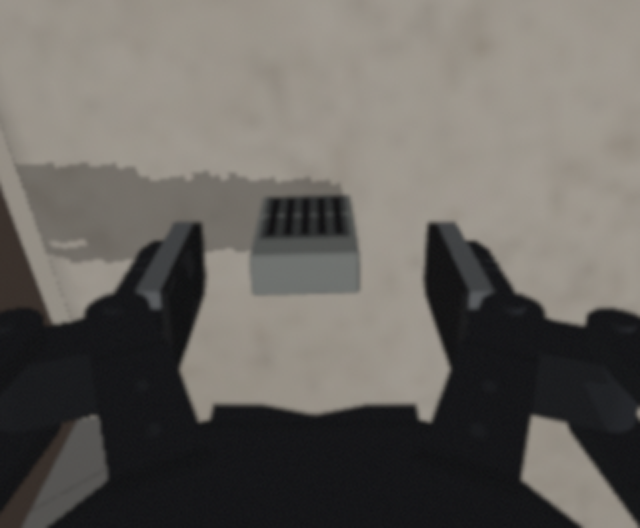

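The fingers straddle the cassette, which is about 2 mm left of their centre line. I'll correct that and close.

```bash
python3 -m jog '[[[0,-2,0,0,0,0,0.6],[0,0,0,0,0,0,0.45],[0,0,0,0,0,0,0.2],[0,0,0,0,0,0,0.2],[0,0,0,0,0,0,0.2]]]' 20;python3 -m jog '[[[0,0,0,0,0,0,0.2],[0,0,0,0,0,0,0.2]]]'; python3 -m jog '[[[0,0,-20,0,0,0,0.2],[0,0,-30,0,0,0.05,0.2],[0,0,-20,0,0,0,0.2],[0,0,0,0,0,0,0.2]]]'
python3 - <<'E'
from h import *
o,p=wrist();o,p=wrist()
T=pose(o);R=T[:3,:3];print(o["position"].round(4),o["tool_rot"])
t=np.array([.4777,-.0339,T[2,3]]);print("shift to over chute",(R.T@(t-T[:3,3])*1e3).round(1))
save(p,"j.png",(160,150,360,330),s=3)
E
```

```text
clock: 13.85
position: [0.3735, -0.2289, 0.0964]
tool_rot: [3.141, -0.0, 1.383]
force: [-1.7, 1.5, 15.2]
grip_width: 0.0271
finger_force: 20.6
clock: 14.05
position: [0.3736, -0.2289, 0.0964]
tool_rot: [3.141, -0.0, 1.383]
force: [-2.0, 1.5, 14.9]
grip_width: 0.0278
finger_force: 20.6
clock: 14.45
position: [0.3741, -0.2291, 0.1679]
tool_rot: [3.138, 0.0, 1.333]
force: [0.3, 0.2, -0.9]
grip_width: 0.027
finger_force: 20.3
[ 0.3738 -0.2288  0.1668] [3.13923565e+00 1.34833000e-04 1.33327913e+00]
shift to over chute [2.139e+02 5.510e+01 1.000e-01]
```

View pics/j.png

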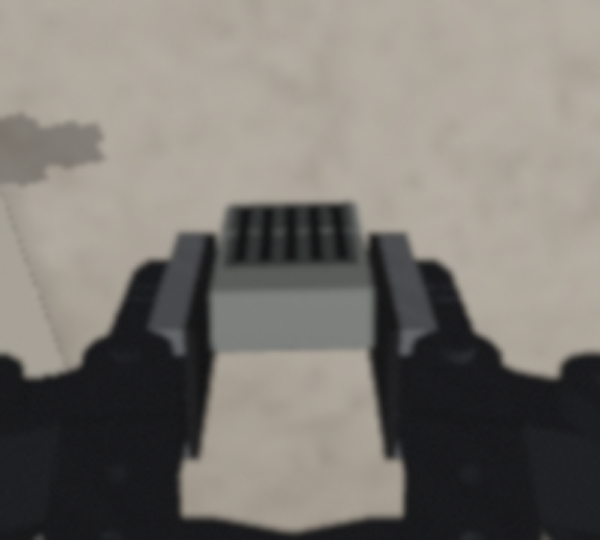

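The cassette is gripped upright and square between the pads. Next I lift it, carry it over the chute gap and lower it.

```bash
python3 -m jog '[[[0,0,-40,0,0,0,0.2],[25,6,-10,0,0,0,0.2],[40,10,0,0,0,0,0.2],[40,10,0,0,0,0,0.2],[40,10,0,0,0,0,0.2]]]'; python3 -m jog '[[[40,10,0,0,0,0,0.2],[29,9,0,0,0,0,0.2],[0,0,20,0,0,0,0.2],[0,0,0,0,0,0,0.2],[0,0,0,0,0,0,0.2]]]'
python3 - <<'E'
from h import *
o,p=wrist();o,p=wrist();np.savez("k.npz",img=p["img"],W=p["W"],K=p["intrinsics"],k1=p["k1"])
T=pose(o);R=T[:3,:3];print(o["position"].round(4),o["tool_rot"])
t=np.array([.4777,-.0339,.1064]);print("shift",(R.T@(t-T[:3,3])*1e3).round(1))
for q in("follower_face","cassette_in","cassette_new","knob_grip","chute"):
    r=bot.spot_point(q,p);print(q,[(np.round(d["xyz"],4).tolist(),round(d["conf"],2)) for d in r[:2]])
E
```

```text
clock: 15.05
position: [0.4428, -0.0949, 0.2152]
tool_rot: [-3.141, 0.0, 1.332]
force: [-0.3, -0.6, -0.6]
grip_width: 0.0275
finger_force: 20.3
clock: 15.55
position: [0.4766, -0.0345, 0.1953]
tool_rot: [-3.14, 0.001, 1.332]
force: [-0.9, -0.8, 1.0]
grip_width: 0.0272
finger_force: 20.3
[ 0.4768 -0.0347  0.1958] [-3.14078633e+00  5.58752017e-04  1.33138252e+00]
shift [ 1.   0.8 89.4]
follower_face [([0.4698, -0.0629, 0.0421], 0.91)]
cassette_in [([0.4861, -0.0122, 0.0108], 0.89)]
cassette_new [([0.4759, -0.0367, 0.0988], 0.75)]
knob_grip [([0.4541, -0.0895, 0.0685], 0.93)]
chute [([0.4726, -0.0552, 0.0004], 0.63)]
```

```bash
python3 -m jog '[[[0,0.8,25,0,0,0,0.2],[0,0,25,0,0,0,0.2],[0,0,10,0,0,0,0.2],[0,0,0,0,0,0,0.2],[0,0,0,0,0,0,0.2]]]';python3 -m jog '[[[0,0,8,0,0,0,0.2],[0,0,0,0,0,0,0.2],[0,0,0,0,0,0,0.2]]]';python3 -m jog '[[[0,0,8,0,0,0,0.2],[0,0,0,0,0,0,0.2],[0,0,0,0,0,0,0.2]]]'
```

```text
clock: 16.4
position: [0.4782, -0.0343, 0.1365]
tool_rot: [3.141, 0.0, 1.332]
force: [-0.4, -0.9, -0.5]
grip_width: 0.0271
finger_force: 20.3
clock: 16.7
position: [0.478, -0.034, 0.128]
tool_rot: [3.141, -0.0, 1.333]
force: [-0.2, 0.3, -0.6]
grip_width: 0.0272
finger_force: 20.3
clock: 17.0
position: [0.4778, -0.0341, 0.1196]
tool_rot: [-3.141, 0.0, 1.333]
force: [0.4, -1.0, 0.3]
grip_width: 0.0275
finger_force: 20.3
```

```bash
for i in 1 2; do python3 -m jog '[[[0,0,4,0,0,0,0.2],[0,0,0,0,0,0,0.2],[0,0,0,0,0,0,0.2]]]' | grep -E "pos|^force"; done
```

```text
position: [0.4779, -0.0341, 0.1157]
force: [-0.2, -0.4, -0.4]
position: [0.4779, -0.0341, 0.1117]
force: [-0.1, 0.7, 0.1]
```

```bash
for i in 1 2 3; do python3 -m jog '[[[0,0,1.5,0,0,0,0.2],[0,0,0,0,0,0,0.2]]]' | grep -E "pos|^force"; done
```

```text
position: [0.4779, -0.034, 0.1102]
force: [-0.0, -0.5, 0.6]
position: [0.4779, -0.034, 0.1087]
force: [0.5, 0.2, 0.4]
position: [0.4779, -0.034, 0.1072]
force: [-0.6, 1.0, 0.9]
```

```bash
for i in 1 2; do python3 -m jog '[[[0,0,0.8,0,0,0,0.2],[0,0,0,0,0,0,0.2]]]' | grep -E "pos|^force"; done
```

```text
position: [0.478, -0.0341, 0.1066]
force: [-0.9, 0.6, 1.5]
position: [0.4781, -0.0341, 0.1061]
force: [-3.3, 1.2, 13.9]
```

```bash
python3 -m jog '[[[0,0,-0.5,0,0,0,0.28],[0,0,0,0,0,0,0.38],[0,0,0,0,0,0,0.5],[0,0,0,0,0,0,0.5],[0,0,0,0,0,0,0.5]]]'; python3 -m jog '[[[0,0,-20,0,0,0,0.5],[0,0,-40,0,0,0,0.5],[0,0,-40,0,0,0,0.5],[0,0,-30,0,0,0,0.5],[0,0,0,0,0,0,0.5]]]'
python3 - <<'E'
from h import *
o,p=wrist();o,p=wrist();np.savez("l.npz",img=p["img"],W=p["W"],K=p["intrinsics"],k1=p["k1"])
T=pose(o);R=T[:3,:3];print(o["position"].round(4),o["tool_rot"])
for q in("follower_face","cassette_in","cassette_new","knob_grip","chute"):
    r=bot.spot_point(q,p);print(q,[(np.round(d["xyz"],4).tolist(),round(d["conf"],2)) for d in r[:2]])
t=np.array([.4546,-.0871,.1212]);print("shift to knob",(R.T@(t-T[:3,3])*1e3).round(1))
save(p,"l.png",(190,80,340,300),s=2.6)
E
```

```text
clock: 19.1
position: [0.4779, -0.034, 0.1061]
tool_rot: [-3.141, 0.0, 1.333]
force: [0.2, -0.2, -0.6]
grip_width: 0.0426
finger_force: 0.0
clock: 19.6
position: [0.4792, -0.0341, 0.2394]
tool_rot: [3.137, -0.002, 1.333]
force: [0.6, 0.4, 0.1]
grip_width: 0.0426
finger_force: 0.0
[ 0.4786 -0.0338  0.2377] [ 3.13870409e+00 -1.45716500e-03  1.33324673e+00]
follower_face [([0.4729, -0.0591, 0.0434], 0.62)]
cassette_in []
cassette_new [([0.4761, -0.0372, 0.0074], 0.96)]
knob_grip [([0.4554, -0.0914, 0.0716], 0.73)]
chute [([0.4726, -0.0591, -0.0009], 0.82)]
shift to knob [-57.6 -11.1 116.4]
```

View pics/l.png

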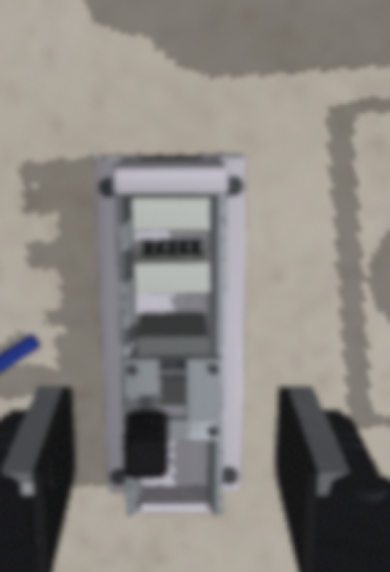

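The new cassette stands square in the chute, its top at (173,280) behind the old one at (173,212), and the knob is still parked at (147,445). I'll grip the knob again.

```bash
python3 -m jog '[[[-30,-6,0,0,0,0,0.5],[-27.5,-5,20,0,0,0,0.5],[0,0,35,0,0,0,0.5],[0,0,35,0,0,0,0.5],[0,0,26,0,0,0,0.5]]]'; python3 -m jog '[[[0,0,0,0,0,0,0.5],[0,0,0,0,0,0,0.2],[0,0,0,0,0,0,0.1],[0,0,0,0,0,0,0],[0,0,0,0,0,0,0]]]' 25
python3 -m jog '[[[0,0,0,0,0,0,0],[0,0,0,0,0,0,0],[0,0,0,0,0,0,0]]]'
```

```text
clock: 20.45
position: [0.4529, -0.0875, 0.118]
tool_rot: [-3.14, 0.001, 1.332]
force: [0.9, 0.8, -0.1]
grip_width: 0.0427
finger_force: 0.0
clock: 20.95
position: [0.4545, -0.0875, 0.1212]
tool_rot: [3.139, -0.0, 1.333]
force: [1.8, -2.8, 7.1]
grip_width: 0.0159
finger_force: 29.4
clock: 21.25
position: [0.4545, -0.0876, 0.1211]
tool_rot: [3.139, -0.0, 1.333]
force: [1.2, -2.8, 9.9]
grip_width: 0.0157
finger_force: 29.8
```

```bash
python3 -m jog '[[[-1.3,0,0,0,0,0,0],[0,0,0,0,0,0,0]]]' | grep -E "pos|^force"; for i in 1 2; do python3 -m jog '[[[0,2,0,0,0,0,0],[0,0,0,0,0,0,0]]]' | grep -E "pos|^force"; done
```

```text
position: [0.4543, -0.0881, 0.1211]
force: [3.6, 2.7, 8.4]
position: [0.456, -0.0884, 0.121]
force: [2.1, 3.1, 8.7]
position: [0.458, -0.0889, 0.121]
force: [0.7, 3.8, 9.6]
```

```bash
for i in 1 2; do python3 -m jog '[[[-0.3,2,0,0,0,0,0],[0,0,0,0,0,0,0]]]' | grep -E "pos|^force"; done;  python3 -m jog '[[[0,1.7,0,0,0,0,0],[0,0,0,0,0,0,0]]]' | grep -E "pos|^force"
```

```text
position: [0.4599, -0.0895, 0.121]
force: [1.5, 4.1, 9.3]
position: [0.4618, -0.0901, 0.121]
force: [1.7, 5.3, 9.0]
position: [0.4634, -0.0905, 0.121]
force: [0.8, 5.1, 8.3]
```

```bash
python3 -m jog '[[[0,0.6,0,0,0,0,0],[3,0,0,0,0,0,0],[4,0,0,0,0,0,0],[4,0,0,0,0,0,0],[4,0,0,0,0,0,0]]]' | grep -E "pos|^force";  python3 -m jog '[[[3,0,0,0,0,0,0],[3,0,0,0,0,0,0],[3,0,0,0,0,0,0],[3,0,0,0,0,0,0],[2,0,0,0,0,0,0]]]'| grep -E "pos|^force"
```

```text
position: [0.4673, -0.076, 0.121]
force: [0.1, 4.1, 10.1]
position: [0.4707, -0.0624, 0.121]
force: [0.6, 3.5, 9.5]
```

```bash
for i in 1 2 3; do python3 -m jog '[[[1,0,0,0,0,0,0],[0,0,0,0,0,0,0]]]' | grep -E "pos|^force"; done
```

```text
position: [0.4709, -0.0614, 0.121]
force: [-0.1, 5.1, 9.8]
position: [0.4711, -0.0605, 0.121]
force: [0.6, 5.3, 9.4]
position: [0.4712, -0.0601, 0.121]
force: [0.7, 1.1, 9.5]
```

```bash
for i in 1 2; do python3 -m jog '[[[0.6,0,0,0,0,0,0],[0,0,0,0,0,0,0]]]' | grep -E "pos|^force"; done
```

```text
position: [0.4713, -0.0599, 0.121]
force: [-1.0, -1.6, 10.0]
position: [0.4714, -0.0597, 0.1211]
force: [-1.8, -4.9, 10.1]
```

Cassettes are clamped firmly at about 0.0125. I'll ease off, release and rise.

```bash
python3 -m jog '[[[-0.6,0,0,0,0,0,0],[0,0,0,0,0,0,0.1],[0,0,0,0,0,0,0.2],[0,0,0,0,0,0,0.3],[0,0,0,0,0,0,0.5]]]'; python3 -m jog '[[[0,0,0,0,0,0,0.5],[0,0,-20,0,0,0,0.5],[0,0,-40,0,0,0,0.5],[20,0,-40,0,0,0,0.5],[20,0,-20,0,0,0,0.5]]]'; python3 -m jog '[[[0,0,0,0,0,0,0.5],[0,0,0,0,0,0,0.5]]]'
python3 - <<'E'
from h import *
o,p=wrist();o,p=wrist();print(o["position"].round(4),o["tool_rot"])
a=np.radians(76.4);y=np.array([np.cos(a),np.sin(a)]);x=np.array([y[1],-y[0]]);O=np.array([.4722,-.0572])
for q in("follower_face","cassette_in","cassette_new","knob_grip","chute"):
    r=bot.spot_point(q,p);print(q,[(np.round([(d["xyz"][:2]-O)@x*1e3,(d["xyz"][:2]-O)@y*1e3,d["xyz"][2]*1e3],1).tolist(),round(d["conf"],2)) for d in r[:2]])
save(p,"n.png",(190,60,340,280),s=2.6)
E
```

```text
clock: 24.95
position: [0.4709, -0.0597, 0.1203]
tool_rot: [-3.141, -0.0, 1.333]
force: [-0.7, 0.2, -0.1]
grip_width: 0.0387
finger_force: 0.0
clock: 25.45
position: [0.4809, -0.0211, 0.2429]
tool_rot: [3.139, -0.001, 1.331]
force: [0.7, -0.0, -0.8]
grip_width: 0.0428
finger_force: 0.0
clock: 25.65
position: [0.4803, -0.0207, 0.2401]
tool_rot: [3.141, -0.0, 1.334]
force: [-0.1, -1.1, 0.2]
grip_width: 0.0427
finger_force: 0.0
[ 0.4799 -0.0213  0.2396] [-3.14083120e+00  3.69632801e-04  1.33287181e+00]
follower_face [([-3.8, 29.4, 43.5], 0.87)]
cassette_in [([-0.0, 44.7, 10.8], 0.94)]
cassette_new [([-0.2, 34.5, 10.1], 0.75)]
knob_grip [([0.5, -8.6, 69.7], 0.93)]
chute [([3.2, -0.0, -4.7], 0.6)]
```

View pics/n.png

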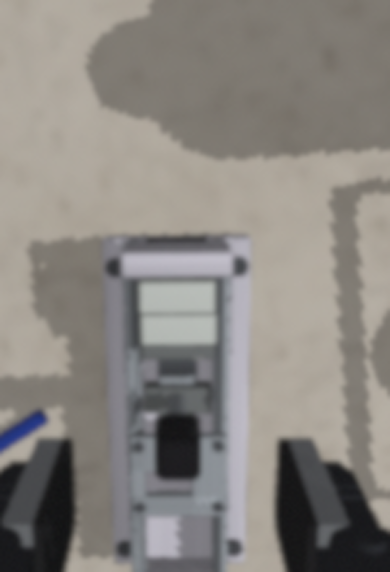

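Both cassettes stand flush against the stop, tops at (178,296) and (178,330). The follower is right behind them and the knob is in mid-track at (178,447).

```bash
python3 -c "
from workcell import bot
print(bot.job_done())"
```

```text
the job is handed in; nothing more can be done
None
```

The job is handed in at about 26 s of the 58 s allowed: both cassettes stand clamped against the front stop with the knob out of the notch and the robot clear. The hand-in call returned no verdict.

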